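# Fit the sherd cradle to the scanner turntable and hold it down

## Robot

A 6-joint arm with a two-finger parallel gripper is mounted at the origin on the work surface. World frame = base frame: x ahead of the robot, y to its left, z up, the work surface at z = 0. Lengths are in m, angles in rad, forces in N, time in s.
With the tool pointing down it reaches from about 0.4 to 0.925 m from the base axis. Payload 3.4 kg.
Tool frame: the origin (TCP) lies between the finger pads; the fingertips stand 19 mm ahead of it and the grasp point (between the pads) is the TCP; z points along the fingers, y is the line along which they close (so a half turn about z gives the same grasp; the last joint's range is limited). The gripper opens to 85 mm and grips with 20 to 120 N. Pads are 22 mm wide; open, the fingers measure 114 mm over their backs; the gripper's body (76 mm by 85 mm) begins 54 mm behind the grasp point. The pads swing forward as they close: fully open they stand 13 mm farther back than shut.
Start: joints at [-0.073, 0.307, 1.506, -0, 1.328, -0.073], TCP at [0.575, -0, 0.25] pointing down, gripper open.
Joint ranges: [-3.12, 3.12], [-1.05, 2.28], [0.14, 2.33], [-1.42, 4.57], [0.1, 2.73], [-2.68, 2.68]. Speed limits (rad/s): [2.57, 2.57, 3.14, 3.14, 3.14, 3.14].

## Interface

Orientations are given as a unit quaternion [w, x, y, z].
In Python, from bench import observe, grab_frame, job_done, cut_out, spot_point gives the robot as it stands. The module is installed in compiled form; this text tells all that it offers.
- The arm moves only by the tool play_rows, never from a script. Its argument "plan" is a list of rows, each an object with "slide": the shift along the tool's x, y, z in m, a list of three; "rotation": the turn, a rotation vector about the tool's x, y, z in degrees, a list of three; "hand": the closure, from -1 (fully open) to 1 (shut). A call has 1 to 5 rows; each row is the pose to reach, as a shift and turn from the pose commanded when the call began, along the tool's axes at that moment; what a row does not reach only later rows make up. A row lasts 1/12 s, in which the tool goes at most 41.7 mm and 7.16 degrees, less where a joint would pass 70% of its speed; a pose out of reach is approached as far as the arm can. A call with a gripper value outside its range is refused whole. The fingers move at their own pace and stop on an object; the grip force is fixed at half the most. Time passes only in rows, so rows that repeat a pose let the fingers close. It gives the time, the measured TCP pose, the force, the opening and the grip force at its end, in the units of the state.
- observe(): the state, without advancing time (a new reading comes with each control period).
- grab_frame(name): name is "scene" or "side" or "wrist"; returns a dict with "frame" (384x512x3 uint8, red, green, blue), "z_map" (384x512 float32, m along the optical axis (not along the pixel's ray), 0 where there is no reading), "fx", "fy", "cx", "cy" (pixels), "R" (3x3) and "t" (3): a world point X has camera coordinates R X + t. Camera axes: x right, y down, z forward; pixel columns grow to the right and rows downward; lengths in m; the calibration is good to about 2 mm. A picture is of the moment at which its call begins.
- job_done(): hands the job in; it is judged then, once.
Trained networks look in the newest picture that a camera, given by its name, has taken for a name from the list of things; names that differ only in an ending like _2 or _b are one class to them, and where a whole thing is asked for, a point or a joint stands for the part that bears it (a point fixed in the world has none). Each returns a list of dicts, best first, with "p" (0 to 1); they miss things now and then, are a little off and sometimes report something else, mostly with a low value. They report only what shows in the picture. A call takes as long as a camera call.
- cut_out(camera, thing): "region" (384x512 bool, what is visible of it) and "bbox" ([left, top, right, bottom] in pixels, round what is visible of it).
- spot_point(camera, thing): "position" ([row, column] in pixels: a listed point, or the origin of a listed thing).
The state is a dict: "clock": time; "joint_positions": joint angles; "qd": joint speeds; "joint_efforts": joint torques, N m; "tool_pos": TCP position; "eef_rot": TCP orientation; "ft_force": force on the tool from outside, world axes, zero at the start; "wrist_torque": the same for the moment, N m; "grip_width": opening from 0.0 (shut) to 1.0 (fully open); "gripper_force": force on a finger pad.
Only numpy, scipy, OpenCV 4.12 (cv2) and the standard library are available. Lean on these libraries where they do the work, as an engineer would, in place of code of your own. Each camera call takes 0.05 s, during which the arm holds its last target. There are 200 camera calls.

## Task

Lift the orange sherd cradle up and off its forked hook on the rack, turn it until the cross splines of its stem mesh with the cross-shaped socket of the turntable, and slide it down against the spring until its flange sits flush on the socket. Finish while still gripping the cradle and pressing it fully home (the spring pushes it back up if you let go). Leave the other two holders hanging and do not disturb the loose sherds, the brush and the jar.

Things in the scene. Friction and masses are not known exactly. Their poses are not given: they have to be found in the camera images.
- cradle: Sherd cradle with the ORANGE block, 0.13 kg, upright on any of the three hooks, any yaw. Origin: tip of its stem, z up. Two crossed ribs along x and y, 25.5 mm across, 4 mm thick, z 0 to 26 mm (lowest 2 mm tapers to a V edge, 22 mm across); shaft 7 mm diameter to z 58; round flange 44 mm diameter, z 58 to 64; then the orange block to z 100 and two rubber jaws to z 119.
- cradle_grip (a point): Centre of the cradle's orange block, 82 mm above the stem tip, axes as the cradle's: block 30 mm (x) by 22 mm (y) by 36 mm high, on the flange. Grip it from above across its 22 mm (fingers close along y). The rubber jaws above it stay within x +-17, y +-9 mm and end 37 mm above this point.
- rack: Fixed plywood rack with three forked hooks at its y = -110, 0 and +110 mm that stick out to its -x. Origin: underside, at the hooks' hanging axis (x = 0). Upright board at x 32 to 47 mm, 134 mm high, 340 mm long in y; foot 105 by 340 by 12 mm, x -40 to 65.
- hook_mid (a point): Middle hook, point on the hanging axis at the prongs' top, 140 mm above the table, axes as the rack's (all hooks alike). Two prongs 12 mm apart; ends at x -28 to -33 mm turn up 7 mm. A flange rests on them, stem tip 58 mm below, shaft between. The splined end is wider than the fork: lift a holder about 15 mm, draw it out along -x at least 65 mm, only then raise it further.
- turntable: Fixed grey turntable housing, 180 by 180 by 74 mm high, origin at the underside centre, on the spindle's axis. A black 150 mm square platter with white ticks lies on it, top at z = 83 mm. Its yaw tells nothing of the socket's.
- socket (a point): Centre of the socket's mouth, 90 mm above the table, on the turntable's axis; x and y along the arms of its cross-shaped hole, 30 mm across, slots 8 mm wide, in a 50 mm square aluminium hub, flat top at the mouth. Any yaw; fixed, does not turn. The cradle fits in any of four quarter turns. Fully home its flange lies on the hub, stem tip 58 mm below the mouth.
- ejector (a joint): Spring plate inside the socket: 0 = up (its top 48 mm below the mouth), growing as it is pushed down, in m; 0.010 when the cradle is fully home. It pushes up with 4 N at 0 and 10 N at 0.010, more than the cradle's weight.
- pad_holder: Holder with a WHITE grip block and a round rubber pad on top, to be left hanging; else as the cradle, top at z 108 mm.
- pin_holder: Holder with a GREEN grip block and two steel pins on top, to be left hanging; else as the cradle, top at z 118 mm.
- sherd_a: Loose brown potsherd, about 75 by 45 by 8 mm, lying on the table; leave alone.
- sherd_b: Loose light brown potsherd, about 60 by 40 by 8 mm, lying on the table; leave alone.
- jar: Loose jar with a white cap, 56 mm diameter, 75 mm high, standing on the table; leave alone.
- brush: Loose hand brush lying on the table; leave alone.

How it is judged:
On the way, in this order (a step that is already met when the one before it is completed fails the run):
1. the cradle is lifted off its hook and held by the gripper alone (distance of cradle from where it was at the start of the episode above 0.04 m and contact force between cradle and rack below 0.05 N and contact force between cradle and the fingers above 1 N and height (world z) of cradle above 0.03 m), for 0.2 s.
2. the splines are meshed: the stem is in the socket, at least 15 mm deep (z of cradle in the frame of socket below -0.015 m and horizontal distance between cradle and socket below 0.005 m), for 0.1 s.
At the end, for the whole second after the job is handed in: The cradle's stem is in the socket with splines meshed (axis within 4 mm, tilt below 0.06 rad, ribs along the slots within 0.2 rad), its flange within 1.8 mm of flush on the hub, the spring plate pressed at least 8.2 mm, and the gripper still holds it down with at least 2 N of contact (z of cradle in the frame of socket below -0.0562 m and horizontal distance between cradle and socket below 0.004 m and angle between cradle's own z axis and vertical below 0.06 rad and (angle between the x axis of cradle and the x axis of socket, either way round below 0.2 rad or angle between the x axis of cradle and the y axis of socket, either way round below 0.2 rad) and value of joint ejector above 0.0082 m and contact force between cradle and the fingers above 2 N and contact force between cradle and rack below 0.05 N); the arm keeps its last pose, push and grip.
It fails at once if one of the other two holders is displaced on its hook by more than 15 mm or knocked off (distance of any of pad_holder, pin_holder from where it was at the start of the episode above 0.015 m).
It fails at once if a sherd, the brush or the jar is pushed more than 20 mm (distance of any of sherd_a, sherd_b, jar, brush from where it was at the start of the episode above 0.02 m).
It also fails if it takes over 51 s, if anything falls off the work surface, if the arm or the gripper's body presses on something with over 40 N, if the wrist force passes 120 N, or if a joint passes its speed limit or range.

## Working session

There is one attempt and no reset: what is moved stays moved. The work goes in short steps, Python scripts to look and compute and a tool call to move; the robot and the scene stay as the last step left them, time stands still between calls to the robot, and variables do not carry over. Pictures are saved under pics/ and viewed, at most 10 in all, crops included, and the job is handed in when it is done.

Besides the shell and the picture viewer there is one more tool, called after "Call:" in YAML: its name, and indented under it one key for each argument. play_rows: Moves the arm, as the interface text tells. Its arguments: {"type":"object","properties":{"plan":{"type":"array"}},"required":["plan"]}

```bash
mkdir -p pics; cat > h.py <<'E'
import numpy as np, cv2, pickle
from bench import *
def cap(n,tag):
    f=grab_frame(n); pickle.dump(f,open(f'pics/{tag}.pkl','wb')); cv2.imwrite(f'pics/{tag}.png',f['frame'][:,:,::-1]); return f
def cloud(f):
    v,u=np.mgrid[:384,:512]; z=f['z_map']
    c=np.stack([(u-f['cx'])/f['fx']*z,(v-f['cy'])/f['fy']*z,z],-1)
    return (c-f['t'])@f['R']   # R^T (c-t)
def at(f,row,col,z):  # ray to height z
    d=np.array([(col-f['cx'])/f['fx'],(row-f['cy'])/f['fy'],1])@f['R']; o=-f['t']@f['R']
    return o+d*(z-o[2])/d[2]
E
python3 - <<'E'
from h import *
s=observe(); print(s['clock'],s['tool_pos'],s['eef_rot'],s['ft_force'])
for n in('scene','side'):
    f=cap(n,n+'0'); P=cloud(f); print(n,'cam',-f['t']@f['R'])
    for t in('cradle','cradle_grip','socket','hook_mid','turntable','rack','pad_holder','pin_holder','jar'):
        r=spot_point(n,t)[:1]; z={'cradle':.082,'cradle_grip':.164,'socket':.09,'hook_mid':.14}.get(t,0)
        for q in r: print(t,round(q['p'],2),np.round(q['position']),np.round(at(f,*q['position'],z),3))
    for t in('cradle','pad_holder','pin_holder'):
        for q in cut_out(n,t)[:1]:
            m=q['region']&(f['z_map']>0); print(t,q['p'],q['bbox'],np.round(np.median(P[m],0),3))
a=cv2.imread('pics/scene0.png');b=cv2.imread('pics/side0.png')
cv2.imwrite('pics/both.png',cv2.resize(np.vstack([a,b]),(400,600)) if 0 else cv2.resize(np.hstack([a,b]),(800,300)))
E
```

```text
0.0 [5.74346101e-01 2.79814578e-05 2.49390854e-01] [-7.68916083e-04  7.07099315e-01  7.07113512e-01 -6.69970737e-04] [-0.28940626 -0.79205032  0.07922091]
scene cam [1.11265397 0.28313097 0.89006594]
cradle_grip 0.86 [198. 270.] [0.58  0.105 0.164]
socket 0.77 [164. 180.] [ 0.504 -0.21   0.09 ]
hook_mid 0.68 [220. 310.] [0.589 0.217 0.14 ]
turntable 0.92 [183. 182.] [ 0.509 -0.218  0.   ]
rack 0.59 [245. 305.] [0.577 0.217 0.   ]
pin_holder 0.86 [241. 351.] [0.516 0.332 0.   ]
jar 0.72 [257. 189.] [ 0.735 -0.067  0.   ]
cradle 0.87 [264.0, 180.7, 276.8, 216.5] [0.582 0.115 0.165]
pad_holder 0.61 [305.5, 201.2, 318.9, 228.6] [0.586 0.221 0.166]
pin_holder 0.66 [348.4, 214.9, 366.5, 247.0] [0.593 0.33  0.157]
side cam [0.41367089 0.76696176 0.75558156]
cradle 0.65 [224. 242.] [0.572 0.123 0.082]
cradle_grip 0.84 [192. 242.] [0.573 0.107 0.164]
socket 0.59 [144. 288.] [ 0.511 -0.201  0.09 ]
hook_mid 0.67 [239. 226.] [0.581 0.226 0.14 ]
turntable 0.97 [168. 287.] [ 0.51  -0.208  0.   ]
rack 0.71 [281. 232.] [0.576 0.22  0.   ]
pad_holder 0.7 [255. 233.] [0.59  0.149 0.   ]
pin_holder 0.66 [299. 211.] [ 0.607  0.276 -0.   ]
jar 0.71 [187. 204.] [ 0.727 -0.078  0.   ]
cradle 0.73 [233.8, 184.9, 250.9, 220.5] [0.573 0.118 0.158]
pad_holder 0.63 [217.5, 214.3, 236.3, 265.1] [0.576 0.229 0.147]
pin_holder 0.72 [197.4, 258.6, 224.3, 306.3] [0.581 0.338 0.154]
```

View pics/scene0.png

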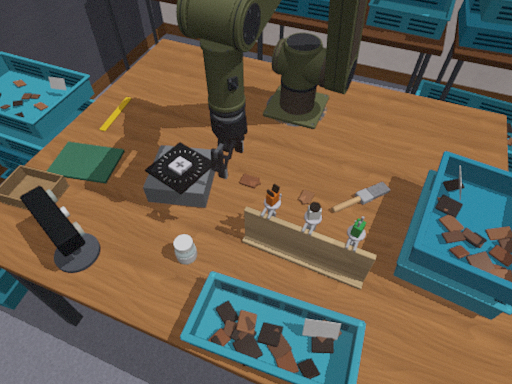

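View pics/side0.png

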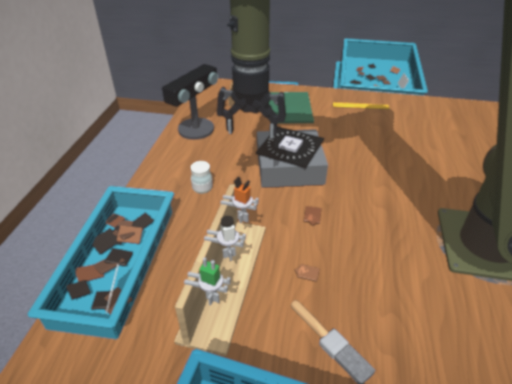

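The scene view shows the orange cradle at about (270,198), on the hook nearest the turntable. The white and green holders hang at (313,215) and (357,235), and the socket is at (180,164). The side view agrees: cradle (242,192), socket (290,144).

```bash
python3 - <<'E'
from h import *
f=cap('wrist','w0'); print('cam',-f['t']@f['R']); print(np.round(f['R'],3),f['fx'],f['cx'],f['cy'])
# rack direction from the board's top edge (scene+side clouds)
for n in('scene0','side0'):
    g=pickle.load(open(f'pics/{n}.pkl','rb'));P=cloud(g).reshape(-1,3)
    m=(abs(P[:,2]-.134)<.004)&(abs(P[:,0]-.62)<.05)&(P[:,1]>.03)&(P[:,1]<.42)
    Q=P[m]; p=np.polyfit(Q[:,1],Q[:,0],1); print(n,m.sum(),p,Q[:,1].min(),Q[:,1].max())
    for nm,c in(('orange',(.578,.11)),('soc',(.508,-.205))):
        pass
    hub=(abs(P[:,2]-.09)<.003)&(np.hypot(P[:,0]-.508,P[:,1]+.205)<.06); print(np.median(P[hub],0),hub.sum())
E
```

```text
cam [0.57487196 0.08073515 0.37315219]
[[ 1.     0.001 -0.001]
 [ 0.001 -0.95   0.313]
 [-0.001 -0.313 -0.95 ]] 280.49008716510104 256.7359845096259 190.26840482614494
scene0 755 [0.04598709 0.60941692] 0.048859878230104 0.38850113773502826
[ 0.50687788 -0.20865387  0.09022799] 198
side0 913 [0.04618311 0.6060519 ] 0.04886764584603892 0.3901591842870222
[ 0.5058992  -0.20725908  0.08873113] 152
```

Call:
play_rows:
  plan:
    - {"slide":[0.03,0,-0.02],"rotation":[0,0,0],"hand":-1}
    - {"slide":[0.065,-0.01,-0.04],"rotation":[0,0,0],"hand":-1}
    - {"slide":[0.1,-0.02,-0.06],"rotation":[0,0,0],"hand":-1}
    - {"slide":[0.11,-0.03,-0.08],"rotation":[0,0,0],"hand":-1}
    - {"slide":[0.11,-0.03,-0.08],"rotation":[0,0,0],"hand":-1}

```text
clock: 1.77
tool_pos: [0.5452, 0.1131, 0.3349]
eef_rot: [0.002, 0.706, 0.708, 0.003]
ft_force: [-0.1, 0.5, 0.7]
grip_width: 0.995
gripper_force: 0.0
```

```bash
python3 - <<'E'
from h import *
f=cap('wrist','w1'); P=cloud(f)
for t,z in(('cradle_grip',.164),):
    for q in spot_point('wrist',t)[:1]: print(t,q['p'],q['position'],at(f,*q['position'],z))
hsv=cv2.cvtColor(f['frame'],cv2.COLOR_RGB2HSV)
m=(hsv[...,0]>4)&(hsv[...,0]<16)&(hsv[...,1]>200)&(P[...,2]>.145)&(P[...,2]<.19)
top=m&(abs(P[...,2]-.182)<.003)
print(m.sum(),top.sum())
if top.sum(): 
  r=cv2.minAreaRect((P[top][:,:2]*1000).astype(np.float32)); print(r, np.median(P[top],0))
E
```

```text
cradle_grip 0.72 [178.3, 280.2] [0.57146628 0.1111544  0.164     ]
0 0
```

View pics/w1.png

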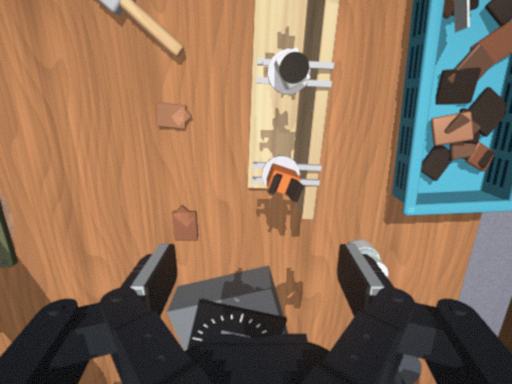

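The wrist view shows the orange block at (284,180), with black jaws at (273,180) and (295,190), rotated slightly on the hook.

```bash
python3 - <<'E'
from h import *
f=pickle.load(open('pics/w1.pkl','rb')); P=cloud(f)
hsv=cv2.cvtColor(f['frame'],cv2.COLOR_RGB2HSV)
c=f['frame'][150:215,245:325]; cv2.imwrite('pics/w1c.png',cv2.resize(c[:,:,::-1],None,fx=8,fy=8,interpolation=cv2.INTER_CUBIC))
for rc in((172,284),(180,285),(185,272),(190,296),(160,275)): print(rc,hsv[rc],np.round(P[rc],3))
m=np.zeros(hsv.shape[:2],bool); m[150:215,245:325]=1
for lo,hi in((.16,.178),(.178,.188),(.188,.21),(.143,.15)):
    k=m&(P[...,2]>lo)&(P[...,2]<hi); r=cv2.minAreaRect((P[k][:,:2]*1000).astype(np.float32)) if k.sum() else 0; print(lo,k.sum(),r)
E
```

```text
(172, 284) [ 10 172 181] [0.574 0.121 0.176]
(180, 285) [ 12 167 244] [0.575 0.114 0.181]
(185, 272) [ 6 54 66] [0.56  0.114 0.199]
(190, 296) [ 8 47 60] [0.584 0.109 0.199]
(160, 275) [132   5 237] [0.567 0.127 0.145]
0.16 133 ((570.2440185546875, 118.41084289550781), (35.06929397583008, 16.56676483154297), 18.29289436340332)
0.178 360 ((572.8444213867188, 110.59904479980469), (21.66750717163086, 29.078556060791016), 71.2135238647461)
0.188 375 ((573.2721557617188, 110.11260223388672), (18.382192611694336, 31.879457473754883), 71.26575469970703)
0.143 424 ((566.8294677734375, 109.43688201904297), (55.65376281738281, 41.52227020263672), 16.559436798095703)
```

View pics/w1c.png

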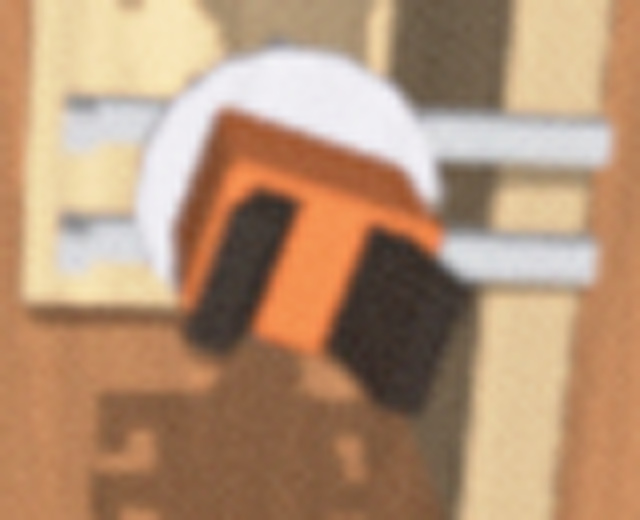

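The crop confirms the depth fit: block top centred at (0.573, 0.111), 29×22 mm, long axis at -18.8° in the world. Next I look at the socket with the wrist camera.

Call:
play_rows:
  plan:
    - {"slide":[-0.04,-0.01,0],"rotation":[0,0,0],"hand":-1}
    - {"slide":[-0.08,-0.02,0],"rotation":[0,0,0],"hand":-1}
    - {"slide":[-0.12,-0.03,0],"rotation":[0,0,0],"hand":-1}
    - {"slide":[-0.16,-0.04,0],"rotation":[0,0,0],"hand":-1}
    - {"slide":[-0.2,-0.04,0],"rotation":[0,0,0],"hand":-1}

```text
clock: 2.28
tool_pos: [0.5022, -0.0924, 0.3288]
eef_rot: [-0.002, 0.707, 0.707, -0.001]
ft_force: [0.1, 0.4, 0.1]
grip_width: 1.001
gripper_force: 0.0
```

Call:
play_rows:
  plan:
    - {"slide":[-0.04,0,0],"rotation":[0,0,0],"hand":-1}
    - {"slide":[-0.08,0,0],"rotation":[0,0,0],"hand":-1}
    - {"slide":[-0.08,0,0],"rotation":[0,0,0],"hand":-1}
    - {"slide":[-0.08,0,0],"rotation":[0,0,0],"hand":-1}

```text
clock: 2.62
tool_pos: [0.5041, -0.1732, 0.3284]
eef_rot: [-0.001, 0.709, 0.705, -0.001]
ft_force: [-0.4, 0.9, 0.3]
grip_width: 1.0
gripper_force: 0.0
```

```bash
python3 - <<'E'
from h import *
s=observe(); print(s['clock'],s['tool_pos'],s['qd'].__abs__().max() if hasattr(s['qd'],'max') else s['qd'])
f=cap('wrist','w2'); P=cloud(f)
q=spot_point('wrist','socket')[:1]; 
for a in q: print(a['p'],a['position'],at(f,*a['position'],.09))
near=np.hypot(P[...,0]-.507,P[...,1]+.207)<.045
hub=near&(P[...,2]>.087)&(P[...,2]<.096)
hole=near&(P[...,2]<.08)&(P[...,2]>0)&(np.hypot(P[...,0]-.507,P[...,1]+.207)<.022)
r=cv2.minAreaRect((P[hub][:,:2]*1000).astype(np.float32)); print('hub',hub.sum(),np.median(P[hub][:,2]),r)
print('hole',hole.sum(), np.median(P[hole],0) if hole.sum() else 0)
v,u=np.nonzero(hub); print(v.min(),v.max(),u.min(),u.max())
c=f['frame'][v.min()-20:v.max()+20,u.min()-20:u.max()+20]; cv2.imwrite('pics/w2c.png',cv2.resize(c[:,:,::-1],None,fx=6,fy=6,interpolation=cv2.INTER_CUBIC))
E
```

```text
2.6167 [ 0.50406502 -0.17322239  0.32843577] 0.05729253620905099
0.58 [187.1, 256.3] [ 0.50207378 -0.20691746  0.09      ]
hub 1105 0.08920448362711123 ((505.45452880859375, -210.7565155029297), (50.933074951171875, 49.90907287597656), 75.33699798583984)
hole 166 [ 0.50584512 -0.21689832  0.06529849]
168 210 237 281
```

View pics/w2c.png

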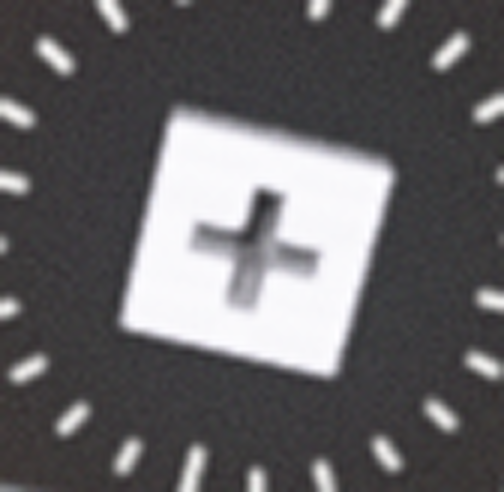

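The crop shows the hub square with its cross arms parallel to the hub edges, so the slots lie at about 75.3° and -14.7° in the world. The cross centre is at crop (256,247), i.e. pixel (259.7,189.2). Now I go back above the cradle, turning by -71° about tool z.

```bash
python3 - <<'E'
from h import *
f=pickle.load(open('pics/w2.pkl','rb'));print(at(f,189.2,259.7,.09))
g=f['frame'].mean(-1);P=cloud(f)
c=np.array([505.5,-210.8])/1000; d=np.hypot(P[...,0]-c[0],P[...,1]-c[1])
v,u=np.mgrid[:384,:512]
k=(np.hypot(v-189.2,u-259.7)<15)&(g<190); X=np.array([at(f,a,b,.09) for a,b in zip(v[k],u[k])])
print(k.sum(), cv2.minAreaRect((X[:,:2]*1000).astype(np.float32)), X.min(0),X.max(0),X.mean(0))
E
```

```text
[ 0.50666216 -0.20991862  0.09      ]
174 ((505.9637451171875, -209.53643798828125), (21.97128677368164, 22.574159622192383), 31.750213623046875) [ 0.49219072 -0.2225731   0.09      ] [ 0.5192905  -0.19556542  0.09      ] [ 0.50580926 -0.20916342  0.09      ]
```

Call:
play_rows:
  plan:
    - {"slide":[0.04,0.01,0],"rotation":[0,0,-7],"hand":-1}
    - {"slide":[0.08,0.02,0],"rotation":[0,0,-14],"hand":-1}
    - {"slide":[0.12,0.03,0],"rotation":[0,0,-21],"hand":-1}
    - {"slide":[0.16,0.04,0],"rotation":[0,0,-28],"hand":-1}
    - {"slide":[0.2,0.05,0],"rotation":[0,0,-35],"hand":-1}

```text
clock: 3.13
tool_pos: [0.5543, 0.0334, 0.3301]
eef_rot: [-0.0, 0.458, 0.889, 0.0]
ft_force: [0.8, -1.0, -0.3]
grip_width: 0.998
gripper_force: 0.0
```

Call:
play_rows:
  plan:
    - {"slide":[0.015,0.02,0],"rotation":[0,0,-7],"hand":-1}
    - {"slide":[0.03,0.04,0],"rotation":[0,0,-14],"hand":-1}
    - {"slide":[0.052,0.06,0.02],"rotation":[0,0,-21],"hand":-1}
    - {"slide":[0.052,0.06,0.04],"rotation":[0,0,-28],"hand":-1}
    - {"slide":[0.052,0.06,0.06],"rotation":[0,0,-35],"hand":-1}

```text
clock: 3.55
tool_pos: [0.5737, 0.111, 0.2695]
eef_rot: [0.0, 0.168, 0.986, 0.0]
ft_force: [-0.2, -0.5, -0.1]
grip_width: 0.999
gripper_force: 0.0
```

Call:
play_rows:
  plan:
    - {"slide":[0,0,0],"rotation":[0,0,0],"hand":-0.3}
    - {"slide":[0,0,0],"rotation":[0,0,0],"hand":-0.3}
    - {"slide":[0,0,0],"rotation":[0,0,0],"hand":-0.3}

```text
clock: 3.8
tool_pos: [0.5744, 0.1078, 0.2711]
eef_rot: [0.0, 0.175, 0.985, 0.0]
ft_force: [-0.3, 0.4, 0.2]
grip_width: 0.649
gripper_force: 0.0
```

```bash
python3 - <<'E'
from h import *
s=observe(); print(s['tool_pos'],s['eef_rot'],s['grip_width'])
f=cap('wrist','w3'); P=cloud(f)
n=np.hypot(P[...,0]-.573,P[...,1]-.111)<.035
for lo,hi in((.175,.188),(.188,.21)):
    k=n&(P[...,2]>lo)&(P[...,2]<hi); print(lo,k.sum(),cv2.minAreaRect((P[k][:,:2]*1000).astype(np.float32)) if k.sum() else 0)
E
```

```text
[0.57439738 0.10775046 0.27113611] [3.93270922e-04 1.74583230e-01 9.84642330e-01 1.51016007e-04] 0.6489386388021283
0.175 638 ((572.8685913085938, 110.22512817382812), (21.86440086364746, 29.600645065307617), 71.2138671875)
0.188 582 ((573.5656127929688, 110.19929504394531), (17.804759979248047, 31.752151489257812), 71.27225494384766)
```

View pics/w3.png

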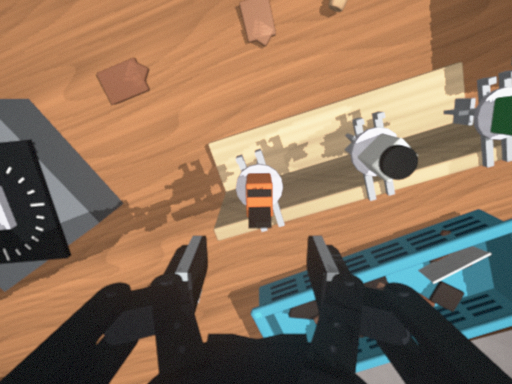

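The wrist view shows the cradle at (260,195), centred between the fingers, its long axis perpendicular to the closing line. The pad holder at (385,155) is clear. Now I descend.

Call:
play_rows:
  plan:
    - {"slide":[0.002,0.002,0.025],"rotation":[0,0,-1.3],"hand":-0.3}
    - {"slide":[0.002,0.002,0.05],"rotation":[0,0,-1.3],"hand":-0.3}
    - {"slide":[0.002,0.002,0.075],"rotation":[0,0,-1.3],"hand":-0.3}
    - {"slide":[0.002,0.002,0.1],"rotation":[0,0,-1.3],"hand":-0.3}
    - {"slide":[0.002,0.002,0.102],"rotation":[0,0,-1.3],"hand":-0.3}

```text
clock: 4.27
tool_pos: [0.571, 0.1089, 0.1655]
eef_rot: [-0.003, 0.164, 0.987, -0.001]
ft_force: [-1.0, -0.0, -0.3]
grip_width: 0.651
gripper_force: 0.0
```

Call:
play_rows:
  plan:
    - {"slide":[0,0,0],"rotation":[0,0,0],"hand":-0.3}
    - {"slide":[0,0,0],"rotation":[0,0,0],"hand":-0.3}

```text
clock: 4.43
tool_pos: [0.5746, 0.1095, 0.1702]
eef_rot: [0.001, 0.163, 0.987, 0.0]
ft_force: [0.7, 0.3, -0.3]
grip_width: 0.648
gripper_force: 0.0
```

Call:
play_rows:
  plan:
    - {"slide":[0,0,0],"rotation":[0,0,0],"hand":0.6}
    - {"slide":[0,0,0],"rotation":[0,0,0],"hand":1}
    - {"slide":[0,0,0],"rotation":[0,0,0],"hand":1}
    - {"slide":[0,0,0],"rotation":[0,0,0],"hand":1}
    - {"slide":[0,0,0],"rotation":[0,0,0],"hand":1}

```text
clock: 4.85
tool_pos: [0.5743, 0.1097, 0.1702]
eef_rot: [0.002, 0.162, 0.987, 0.0]
ft_force: [0.7, 0.0, 6.3]
grip_width: 0.248
gripper_force: 59.6
```

Call:
play_rows:
  plan:
    - {"slide":[0,0,0],"rotation":[0,0,0],"hand":1}
    - {"slide":[0,0,0],"rotation":[0,0,0],"hand":1}
    - {"slide":[0,0,0],"rotation":[0,0,0],"hand":1}
    - {"slide":[0,0,0],"rotation":[0,0,0],"hand":1}

```text
clock: 5.18
tool_pos: [0.5743, 0.1097, 0.1702]
eef_rot: [0.002, 0.162, 0.987, 0.0]
ft_force: [-0.9, 0.1, 6.2]
grip_width: 0.249
gripper_force: 59.6
```

Call:
play_rows:
  plan:
    - {"slide":[0,0,-0.008],"rotation":[0,0,0],"hand":1}
    - {"slide":[0,0,-0.015],"rotation":[0,0,0],"hand":1}
    - {"slide":[0,0,-0.016],"rotation":[0,0,0],"hand":1}
    - {"slide":[0,0,-0.016],"rotation":[0,0,0],"hand":1}

```text
clock: 5.52
tool_pos: [0.5736, 0.1096, 0.1852]
eef_rot: [0.001, 0.162, 0.987, 0.0]
ft_force: [-0.3, 0.7, -1.0]
grip_width: 0.247
gripper_force: 58.8
```

Call:
play_rows:
  plan:
    - {"slide":[0.018,-0.005,0],"rotation":[0,0,0],"hand":1}
    - {"slide":[0.038,-0.011,0],"rotation":[0,0,0],"hand":1}
    - {"slide":[0.06,-0.0173,0],"rotation":[0,0,0],"hand":1}
    - {"slide":[0.082,-0.0236,0],"rotation":[0,0,0],"hand":1}
    - {"slide":[0.082,-0.0236,0],"rotation":[0,0,0],"hand":1}

```text
clock: 5.93
tool_pos: [0.4815, 0.1133, 0.1833]
eef_rot: [-0.004, 0.162, 0.987, -0.001]
ft_force: [-1.1, -0.1, -3.1]
grip_width: 0.249
gripper_force: 58.8
```

```bash
python3 - <<'E'
from h import *
s=observe(); print(s['clock'],s['tool_pos'],s['eef_rot'],s['grip_width'],s['ft_force'])
f=cap('side','s1'); f2=cap('scene','c1')
a=f['frame'][100:300,170:340];b=f2['frame'][120:270,150:400]
cv2.imwrite('pics/v1.png',np.hstack([cv2.resize(a,(400,470)),cv2.resize(b,(400,470))])[:,:,::-1])
E
```

```text
5.9333 [0.48148331 0.11327912 0.18326061] [-3.82607676e-03  1.62176643e-01  9.86753846e-01 -9.72094694e-04] 0.24927299213825518 [-1.14261222 -0.12810344 -3.08154174]
```

View pics/v1.png

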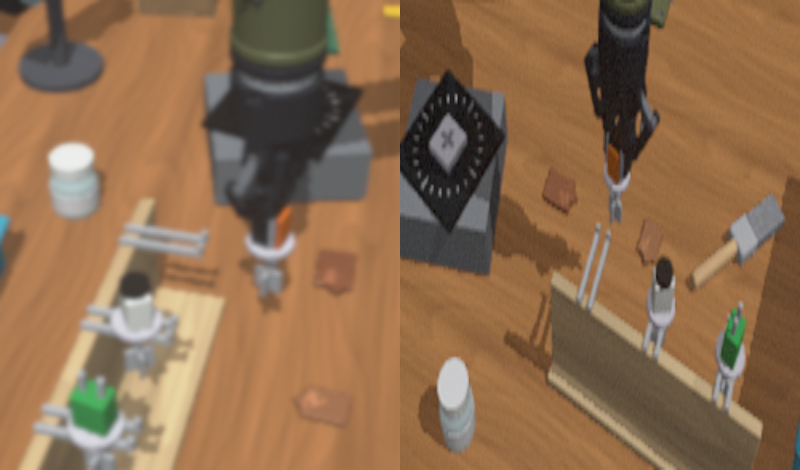

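The side and scene crops show the cradle in the gripper, clear of the empty fork, with the white and green holders still hanging. Now I raise it and carry it to the socket.

Call:
play_rows:
  plan:
    - {"slide":[0,-0.01,-0.02],"rotation":[0,0,0],"hand":1}
    - {"slide":[-0.01,-0.025,-0.04],"rotation":[0,0,-1],"hand":1}
    - {"slide":[-0.024,-0.055,-0.055],"rotation":[0,0,-2],"hand":1}
    - {"slide":[-0.037,-0.086,-0.06],"rotation":[0,0,-3],"hand":1}
    - {"slide":[-0.05,-0.118,-0.06],"rotation":[0,0,-4],"hand":1}

```text
clock: 6.45
tool_pos: [0.5005, -0.0157, 0.2466]
eef_rot: [0.003, 0.127, 0.992, 0.0]
ft_force: [0.3, 0.4, -1.6]
grip_width: 0.248
gripper_force: 59.2
```

Call:
play_rows:
  plan:
    - {"slide":[-0.01,-0.033,0],"rotation":[0,0,0],"hand":1}
    - {"slide":[-0.02,-0.066,0],"rotation":[0,0,0],"hand":1}
    - {"slide":[-0.032,-0.1,0],"rotation":[0,0,0],"hand":1}
    - {"slide":[-0.045,-0.132,0],"rotation":[0,0,0],"hand":1}
    - {"slide":[-0.055,-0.152,0],"rotation":[0,0,0],"hand":1}

```text
clock: 6.87
tool_pos: [0.5134, -0.1796, 0.2445]
eef_rot: [0.001, 0.129, 0.992, -0.001]
ft_force: [0.3, 0.8, -0.8]
grip_width: 0.247
gripper_force: 59.2
```

Call:
play_rows:
  plan:
    - {"slide":[0,0,0],"rotation":[0,0,0],"hand":1}
    - {"slide":[0,0,0],"rotation":[0,0,0],"hand":1}
    - {"slide":[0,0,0],"rotation":[0,0,0],"hand":1}

```text
clock: 7.12
tool_pos: [0.5125, -0.1754, 0.244]
eef_rot: [-0.0, 0.128, 0.992, 0.0]
ft_force: [-0.3, 0.2, -1.1]
grip_width: 0.247
gripper_force: 59.2
```

```bash
cat > m.py <<'E'
from h import *
from scipy.spatial.transform import Rotation as Ro
s=observe(); p=np.array(s['tool_pos']); q=s['eef_rot']; R=Ro.from_quat([q[1],q[2],q[3],q[0]]).as_matrix()
print(s['clock'],p,'tool x,y yaw',[np.degrees(np.arctan2(R[1,i],R[0,i])) for i in(0,1)],s['ft_force'])
f=cap('wrist','wm'); P=cloud(f); T=(P-p)@R   # tool coords
hsv=cv2.cvtColor(f['frame'],cv2.COLOR_RGB2HSV)
k=(hsv[...,0]>4)&(hsv[...,0]<16)&(hsv[...,1]>130)&(np.abs(T).max(-1)<.04)
print('orange',k.sum(), np.percentile(T[k],[2,50,98],axis=0).round(4) if k.sum() else 0)
d=np.array([.506,-.21])-p[:2]; print('to go in tool', d@R[:2,:2])
E
python3 m.py
```

```text
7.1167 [ 0.51245393 -0.17541104  0.24398548] tool x,y yaw [np.float64(165.25553206970605), np.float64(75.25551706840297)] [-0.25992838  0.23824918 -1.0949193 ]
orange 1921 [[-0.009  -0.0103 -0.0286]
 [ 0.0153 -0.0002 -0.0056]
 [ 0.0162  0.0107  0.0195]]
to go in tool [-0.00256178 -0.03509253]
```

View pics/wm.png

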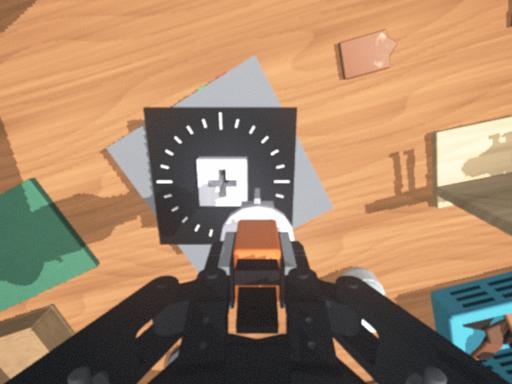

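The wrist view shows the cradle held upright and the hub at (222,182) squared with the image, so the yaw matches. I refine the offset from the same frame.

```bash
python3 - <<'E'
from h import *
from scipy.spatial.transform import Rotation as Ro
s=observe(); p=np.array(s['tool_pos']); q=s['eef_rot']; R=Ro.from_quat([q[1],q[2],q[3],q[0]]).as_matrix()
f=pickle.load(open('pics/wm.pkl','rb')); P=cloud(f); T=(P-p)@R
near=(np.hypot(P[...,0]-.506,P[...,1]+.21)<.045)
v,u=np.mgrid[:384,:512]
k=near&(abs(P[...,2]-.09)<.004)&(u<250)&(v>150)&(v<212)
print(k.sum(),cv2.minAreaRect((T[k][:,:2]*1000).astype(np.float32)),np.median(P[k],0),(v[k].min(),v[k].max(),u[k].min(),u[k].max()))
hsv=cv2.cvtColor(f['frame'],cv2.COLOR_RGB2HSV)
b=(hsv[...,0]>4)&(hsv[...,0]<16)&(hsv[...,1]>130)&(np.abs(T).max(-1)<.04)&(T[...,2]>-.008)&(T[...,2]<.015)&(T[...,0]>.012)
print('front face x',np.median(T[b],0), np.percentile(T[b][:,1],[1,99]))
fl=(T[...,2]>.015)&(T[...,2]<.03)&(np.hypot(T[...,0],T[...,1])<.026)&(hsv[...,1]<60); print('flange',fl.sum(),T[fl].max(0),np.percentile(T[fl][:,2],[5,20,50]))
E
```

```text
1911 ((-2.8406639099121094, -36.68168640136719), (50.373111724853516, 50.034645080566406), 89.5123291015625) [ 0.50346522 -0.21101407  0.0891817 ] (np.int64(159), np.int64(205), np.int64(196), np.int64(246))
front face x [ 0.01520149 -0.00026408  0.00202328] [-0.0107475   0.01005692]
flange 1128 [0.02260521 0.02119749 0.02996888] [0.02369591 0.02453519 0.02509286]
```

Call:
play_rows:
  plan:
    - {"slide":[-0.0015,-0.018,0],"rotation":[0,0,0],"hand":1}
    - {"slide":[-0.0032,-0.0364,0],"rotation":[0,0,0],"hand":1}
    - {"slide":[-0.0032,-0.0364,0.02],"rotation":[0,0,0],"hand":1}
    - {"slide":[-0.0032,-0.0364,0.045],"rotation":[0,0,0],"hand":1}
    - {"slide":[-0.0032,-0.0364,0.058],"rotation":[0,0,0],"hand":1}

```text
clock: 7.58
tool_pos: [0.505, -0.2098, 0.1845]
eef_rot: [-0.001, 0.127, 0.992, 0.001]
ft_force: [0.5, -0.2, -1.8]
grip_width: 0.248
gripper_force: 59.3
```

Call:
play_rows:
  plan:
    - {"slide":[0,0,0],"rotation":[0,0,0],"hand":1}
    - {"slide":[0,0,0],"rotation":[0,0,0],"hand":1}
    - {"slide":[0,0,0],"rotation":[0,0,0],"hand":1}

```text
clock: 7.83
tool_pos: [0.5068, -0.2108, 0.1873]
eef_rot: [0.001, 0.127, 0.992, -0.0]
ft_force: [-0.8, 1.7, -0.5]
grip_width: 0.245
gripper_force: 59.3
```

Call:
play_rows:
  plan:
    - {"slide":[0,0,0.006],"rotation":[0,0,0],"hand":1}
    - {"slide":[0,0,0.012],"rotation":[0,0,0],"hand":1}
    - {"slide":[0,0,0.018],"rotation":[0,0,0],"hand":1}
    - {"slide":[0,0,0.018],"rotation":[0,0,0],"hand":1}

```text
clock: 8.17
tool_pos: [0.5052, -0.2109, 0.1672]
eef_rot: [-0.001, 0.128, 0.992, 0.0]
ft_force: [-0.7, -0.1, -1.1]
grip_width: 0.249
gripper_force: 59.3
```

Call:
play_rows:
  plan:
    - {"slide":[0,0,0.008],"rotation":[0,0,0],"hand":1}
    - {"slide":[0,0,0.016],"rotation":[0,0,0],"hand":1}
    - {"slide":[0,0,0.024],"rotation":[0,0,0],"hand":1}
    - {"slide":[0,0,0.032],"rotation":[0,0,0],"hand":1}
    - {"slide":[0,0,0.032],"rotation":[0,0,0],"hand":1}

```text
clock: 8.58
tool_pos: [0.505, -0.2109, 0.1342]
eef_rot: [-0.001, 0.128, 0.992, 0.001]
ft_force: [1.0, 1.0, -0.8]
grip_width: 0.248
gripper_force: 59.3
```

Call:
play_rows:
  plan:
    - {"slide":[0,0,0.003],"rotation":[0,0,0],"hand":1}
    - {"slide":[0,0,0.006],"rotation":[0,0,0],"hand":1}
    - {"slide":[0,0,0.009],"rotation":[0,0,0],"hand":1}
    - {"slide":[0,0,0.012],"rotation":[0,0,0],"hand":1}
    - {"slide":[0,0,0.012],"rotation":[0,0,0],"hand":1}

```text
clock: 9.0
tool_pos: [0.5062, -0.2115, 0.1246]
eef_rot: [0.0, 0.128, 0.992, -0.0]
ft_force: [-0.3, 0.8, 5.0]
grip_width: 0.252
gripper_force: 60.2
```

Call:
play_rows:
  plan:
    - {"slide":[0,0,0.002],"rotation":[0,0,0],"hand":1}
    - {"slide":[0,0,0.004],"rotation":[0,0,0],"hand":1}
    - {"slide":[0,0,0.005],"rotation":[0,0,0],"hand":1}
    - {"slide":[0,0,0.005],"rotation":[0,0,0],"hand":1}

```text
clock: 9.33
tool_pos: [0.5062, -0.2115, 0.1204]
eef_rot: [0.001, 0.128, 0.992, -0.0]
ft_force: [-1.5, 1.0, 8.1]
grip_width: 0.249
gripper_force: 60.9
```

Call:
play_rows:
  plan:
    - {"slide":[0,0,0.001],"rotation":[0,0,0],"hand":1}
    - {"slide":[0,0,0.002],"rotation":[0,0,0],"hand":1}
    - {"slide":[0,0,0.002],"rotation":[0,0,0],"hand":1}
    - {"slide":[0,0,0.002],"rotation":[0,0,0],"hand":1}

```text
clock: 9.67
tool_pos: [0.5063, -0.2115, 0.1202]
eef_rot: [0.001, 0.128, 0.992, -0.0]
ft_force: [-5.1, 1.4, 19.3]
grip_width: 0.248
gripper_force: 62.3
```

The force jumped from 8 N to 19 N with no further travel, so the flange is on the hub. A quick check before handing in.

Call:
play_rows:
  plan:
    - {"slide":[0,0,0.0005],"rotation":[0,0,0],"hand":1}
    - {"slide":[0,0,0.0005],"rotation":[0,0,0],"hand":1}
    - {"slide":[0,0,0.0005],"rotation":[0,0,0],"hand":1}

```text
clock: 9.92
tool_pos: [0.5062, -0.2115, 0.1202]
eef_rot: [0.001, 0.128, 0.992, -0.0]
ft_force: [-6.3, 2.9, 22.6]
grip_width: 0.248
gripper_force: 62.9
```

```bash
python3 m.py; python3 - <<'E'
from h import *
f=pickle.load(open('pics/wm.pkl','rb'));P=cloud(f);hsv=cv2.cvtColor(f['frame'],cv2.COLOR_RGB2HSV)
d=np.hypot(P[...,0]-.506,P[...,1]+.21)
for lo,hi in((0,.021),(.023,.033)):
    k=(d>lo)&(d<hi)&(P[...,2]>.085)&(P[...,2]<.103)&(hsv[...,1]<60); print(k.sum(),np.percentile(P[k][:,2],[10,50,90]).round(4))
c=f['frame'][150:330,160:360]; cv2.imwrite('pics/end.png',cv2.resize(c[:,:,::-1],None,fx=3,fy=3))
E
```

```text
9.9167 [ 0.50623647 -0.21147418  0.12017229] tool x,y yaw [np.float64(165.30706883752848), np.float64(75.30697156812067)] [-6.25798267  2.90397585 22.64168292]
orange 1059 [[-0.0097 -0.0104 -0.0296]
 [ 0.0153 -0.0016 -0.0079]
 [ 0.0162  0.0107  0.0062]]
to go in tool [0.00060264 0.001366  ]
810 [0.0943 0.0952 0.0961]
1259 [0.0878 0.0891 0.0899]
```

View pics/end.png

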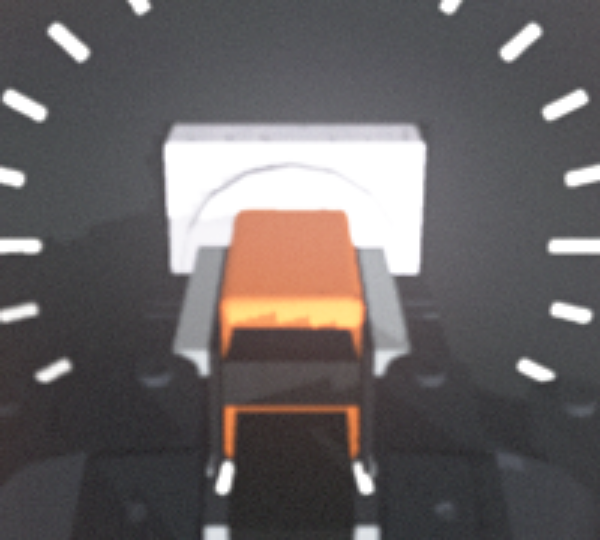

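The flange top is 6.1 mm above the hub, which matches its 6 mm thickness, so it sits flush. It is centred and square to the hub in the picture, pressed with 22 N. Handing in.

```bash
python3 -c "
from bench import *
print(job_done())"
```

```text
the job is handed in; nothing more can be done
None
```

I handed the job in at about 10 s on the robot's clock, with the orange cradle meshed in the socket, its flange flush on the hub and still gripped and pressed down with about 22 N; the hand-in returned no verdict.

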